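Gauge a specimen holder on the loading jig with a flip stop

TASK

On the loading jig, flip the ball-handled flip stop down, slide the specimen holder along the fence until its end meets that stop, then flip the same stop back up out of the way, leaving the holder where it was gauged. Keep the holder down on the bed, and leave the other stop, the one with the crossbar handle, up.

Things in the scene. Friction and masses are not known exactly. Their poses are not given: they have to be found in the camera images.
- gauge_clamp: Steel clamp (36 mm along y) fixed on the fence; carries the ball-handled flip stop, at either end of the fence. Origin: middle of its hinge pin, 46 mm above the table (bed 12 mm, fence top 36 mm above it). y = hinge axis, along the fence; x = level, away from the robot; z up. Fence 24 mm thick under the pin; bed and front rail on the -x side. Yaw within 0.25 rad.
- gauge_leaf (a joint): Ball stop's hinge, rad: 0 = down, 1.4 = up, both ends of travel; starts 1.2 to 1.4, stays where left (0.14 N m). Leaf 16 mm wide (y). Down: it lies level 50 mm from the hinge to -x, top 5 mm above the pin, with a blade to 3 mm above the bed. Up: turned 80 deg towards +x, nearly upright. Handle pushed to -x flips it down, to +x up.
- gauge_ball (a point): Centre of the black 20 mm ball at the end of that stop's handle: a straight round steel bar, 9 mm thick, from hinge pin to ball (80 mm), rigid with the leaf, in its mid plane, 60 deg from it. From the hinge, in the clamp's axes, the ball is at x -40, z +69 mm with the stop down and x +61, z +51 mm with it fully up.
- holder: Loose aluminium plate, 0.25 kg, 50 (x) by 90 (y, along the fence) by 16 mm, between fence and a front rail (8 mm high) with 4 mm play, between the two stops; steel knob in its middle, 16 mm thick, 34 mm above the plate. Origin: centre of underside, 12 mm above the table, 38 mm to -x of the hinge line. Touching the lowered leaf its origin is 53 mm from the clamp's along y.
- spare_leaf (a joint): Hinge of the other flip stop, at the other end of the same fence: same build but with a black crossbar (52 mm long T, along the fence) on its handle instead of a ball. Rad: 0 = down, 1.4 = fully up. It starts up (1.2 to 1.4) and must stay up.

How it is judged (in metres and radians):
On the way, in this order (a step that is already met when the one before it is completed fails the run):
1. the ball-handled stop is down (within 10 degrees) (value of joint gauge_leaf below 0.175 rad), for 0.2 s.
2. with that stop down, the holder's end is at its side (gap under 10 mm) (value of joint gauge_leaf below 0.175 rad and y of holder in the frame of gauge_clamp between -0.063 and 0.063 m and not (y of holder in the frame of gauge_clamp between -0.044 and 0.044 m) and x of holder in the frame of gauge_clamp between -0.05 and -0.026 m), for 0.2 s.
At the end, for the whole second after the job is handed in: The ball-handled stop is up again and the crossbar stop still up (each above 1.1 rad); the holder rests flat on the bed between fence and rail, within 10 degrees of the fence, its end at most 12 mm short of the gauged place (origins 44 to 65 mm apart along the fence) (value of joint each of gauge_leaf, spare_leaf above 1.1 rad and y of holder in the frame of gauge_clamp between -0.065 and 0.065 m and not (y of holder in the frame of gauge_clamp between -0.044 and 0.044 m) and x of holder in the frame of gauge_clamp between -0.05 and -0.026 m and angle between the y axis of holder and the y axis of gauge_clamp, either way round below 0.175 rad and angle between holder's own z axis and vertical below 0.1 rad and z of holder in the frame of gauge_clamp below -0.028 m and linear speed of holder below 0.02 m/s); the robot touches nothing.
It fails at once if the crossbar stop is flipped down (its joint below 0.9 rad) (value of joint spare_leaf below 0.9 rad).
It fails at once if the holder is lifted more than 14 mm off the bed (z of holder in the frame of gauge_clamp above -0.02 m).
It also fails if it takes over 51 s, if anything falls off the work surface, if the arm or the gripper's body presses on something with over 40 N, if the wrist force passes 120 N, or if a joint passes its speed limit or range.

ROBOT

A 6-joint arm with a two-finger parallel gripper is mounted at the origin on the work surface. World frame = base frame: x ahead of the robot, y to its left, z up, the work surface at z = 0. Lengths are in mm, angles in degrees, forces in N, time in s.
With the tool pointing down it reaches from about 275 to 750 mm from the base axis. Payload 10.2 kg.
Tool frame: the origin (TCP) lies at the very end of the fingers, on their centre line; the grasp point (between the pads) lies 19 mm behind it (arm.hold_point_z is the distance from the TCP to the grasp point, in mm); x points along the fingers, y is the direction in which the jaws open and shut, and the axes are right-handed (so a half turn about x gives the same grasp; the last joint's range is limited). The gripper opens to 85 mm and grips with 20 to 120 N. Pads are 22 mm wide; open, the fingers measure 114 mm over their backs; the gripper's body (76 mm by 85 mm) begins 54 mm behind the grasp point. The pads swing forward as they close: fully open they stand 13 mm farther back than shut.
Start: joints at [57.903, 17.928, 85.812, -0, 76.261, -12.8], TCP at [173.509, 495.506, 231.294] pointing down, gripper open.
Joint ranges: [-168.41, 168.41], [-55.51, 124.54], [10.69, 146.95], [-70.63, 250.63], [1, 178], [-165.06, 165.06]. Speed limits (degrees/s): [136.94, 136.94, 172.46, 180, 180, 180].

INTERFACE

Orientations are given as a 3x3 rotation matrix whose columns are the frame's x, y, z axes.
In Python, from plant import arm gives the robot as it stands.
- The arm moves only by the tool send_rows, never from a script. Its argument "targets" is one flat list of numbers, 7 for each row, row after row: the shift along the tool's x, y, z in cm, then the turn, a rotation vector about the tool's x, y, z in degrees, then the closure, from 0 (fully open) to 1 (shut). A call has 1 to 8 rows; each row is the pose to reach, as a shift and turn from the pose commanded when the call began, along the tool's axes at that moment; what a row does not reach only later rows make up. A row lasts 1/12 s, in which the tool goes at most 41.7 mm and 7.16 degrees, less where a joint would pass 70% of its speed; a pose out of reach is approached as far as the arm can. A call with a gripper value outside its range is refused whole. The fingers move at their own pace and stop on an object; "force" is the grip in N (left out, the last holds). Time passes only in rows, so rows that repeat a pose let the fingers close. It gives the time, the measured TCP pose, the force and the opening at its end, in the units of the state.
- arm.read_state(): the state, without advancing time (a new reading comes with each control period).
- arm.get_image(name): name is "scene" or "top" or "wrist"; returns a dict with "img" (400x640x3 uint8, red, green, blue), "fx", "fy", "cx", "cy" (pixels), "R" (3x3) and "t" (3): a world point X has camera coordinates R X + t. Camera axes: x right, y down, z forward; pixel columns grow to the right and rows downward; lengths in mm; the calibration is good to about 2 mm. The wrist camera is an equidistant fisheye: a pixel r from the principal point sees the ray r / f radians off the axis. A picture is of the moment at which its call begins. There is no depth.
- arm.hand_in(): hands the job in, once; it reports no verdict.
The state is a dict: "time": time; "joint_positions": joint angles; "joint_vel": joint speeds; "joint_torque": joint torques, N m; "ee_pos": TCP position; "tcp_rot": TCP orientation; "wrist_force": force on the tool from outside, world axes, zero at the start; "ft_torque": the same for the moment, N m; "finger_gap": finger opening in mm.
Only numpy, scipy, OpenCV 4.12 (cv2) and the standard library are available. Lean on these libraries where they do the work, as an engineer would, in place of code of your own. Each camera call takes 0.05 s, during which the arm holds its last target. There are 200 camera calls.

## Working session

There is one attempt and no reset: what is moved stays moved. The work goes in short steps, Python scripts to look and compute and a tool call to move; the robot and the scene stay as the last step left them, time stands still between calls to the robot, and variables do not carry over. Pictures are saved under pics/ and viewed, about 8 in all and at most 12, crops included, and the job is handed in when it is done.

Besides the shell and the picture viewer there is one more tool, called after ">>>" as name(argument=value, ...), one argument or row to a line, values as JSON. send_rows: Moves the arm, as the interface text tells. Its arguments: {"type":"object","properties":{"targets":{"type":"array","items":{"type":"number"}},"force":{"type":"number"}},"required":["targets"]}

```bash
mkdir -p pics; cat > h.py <<'E'
import numpy as np,cv2
from plant import arm
def snap(n,fn):
    d=arm.get_image(n); cv2.imwrite('pics/'+fn,d['img'][:,:,::-1]); np.savez('pics/'+fn+'.npz',**d); return d
def ray(d,u,v):
    R=np.array(d['R']);t=np.array(d['t'])
    c=np.array([(u-d['cx'])/d['fx'],(v-d['cy'])/d['fy'],1.])
    return -R.T@t, R.T@c
def plane(d,u,v,z):
    o,r=ray(d,u,v); return o+r*(z-o[2])/r[2]
E
python3 - <<'E'
from h import *
for n in('scene','top'):
    d=snap(n,n+'1.png'); print(n,d['fx'],d['cx'],d['cy'],np.round(d['R'],2).tolist(),np.round(d['t']))
s=arm.read_state();print(s['time'],s['ee_pos'],s['tcp_rot'],s['finger_gap'])
a=cv2.imread('pics/scene1.png');b=cv2.imread('pics/top1.png')
cv2.imwrite('pics/both.png',cv2.resize(np.vstack([a,b]),(480,600)))
E
```

```text
scene 392.9282491303573 319.65371675000483 211.01039706246763 [[0.68, 0.74, -0.0], [0.62, -0.57, -0.54], [-0.4, 0.36, -0.84]] [-391. -287. 1022.]
top 487.74923217123614 324.57899595072314 205.71940427383063 [[-0.03, -1.0, -0.01], [-1.0, 0.03, -0.07], [0.07, 0.01, -1.0]] [ 42. 561. 958.]
0.1 [173.39155211 495.29599173 230.81466944] [[-5.56094613e-04  3.30472516e-01  9.43815452e-01]
 [-9.65434927e-04  9.43814981e-01 -3.30472919e-01]
 [-9.99999379e-01 -1.09496661e-03 -2.05800718e-04]] 85.38003666585243
```

View pics/top1.png

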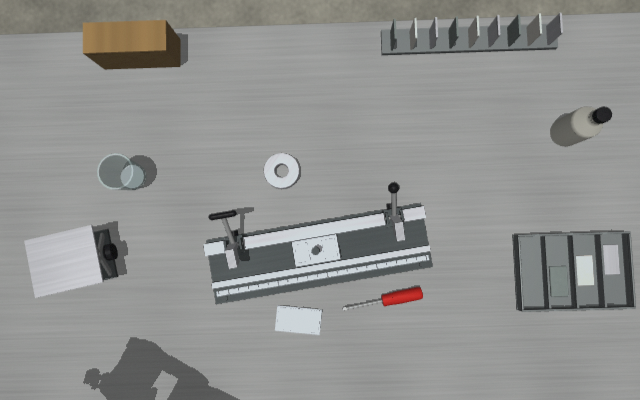

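View pics/scene1.png

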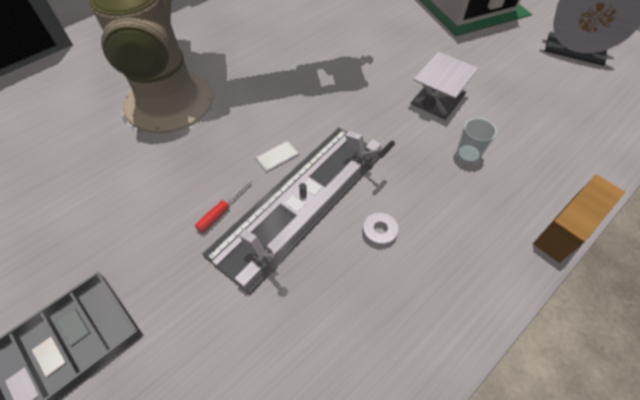

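The ball-handled stop is at the right end in the top view (ball about (394,187)) and the crossbar stop is at the left (about (222,215)). The holder sits between them, with its knob near (317,250). I'll zoom in on both views.

```bash
python3 - <<'E'
import cv2,numpy as np
a=cv2.imread('pics/top1.png')[170:310,195:445]; b=cv2.imread('pics/scene1.png')[120:300,195:405]
A=cv2.resize(a,None,fx=3.2,fy=3.2,interpolation=3)
cv2.imwrite('pics/cA.png',A); cv2.imwrite('pics/cB.png',cv2.resize(b,None,fx=3.2,fy=3.2,interpolation=3))
E
```

```text
(no output)
```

View pics/cA.png

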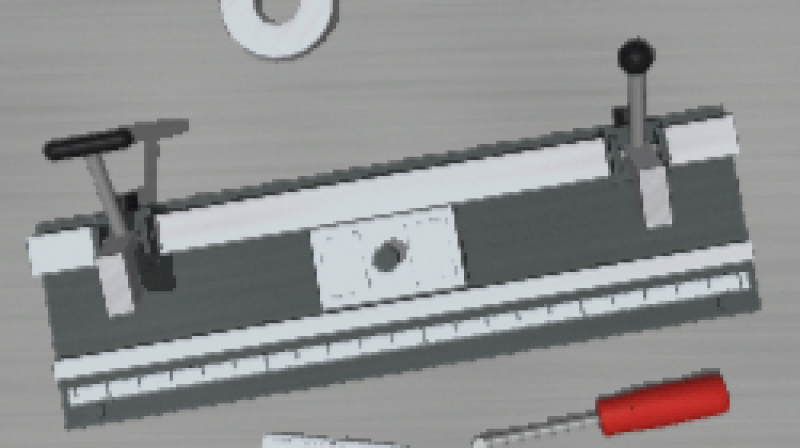

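View pics/cB.png

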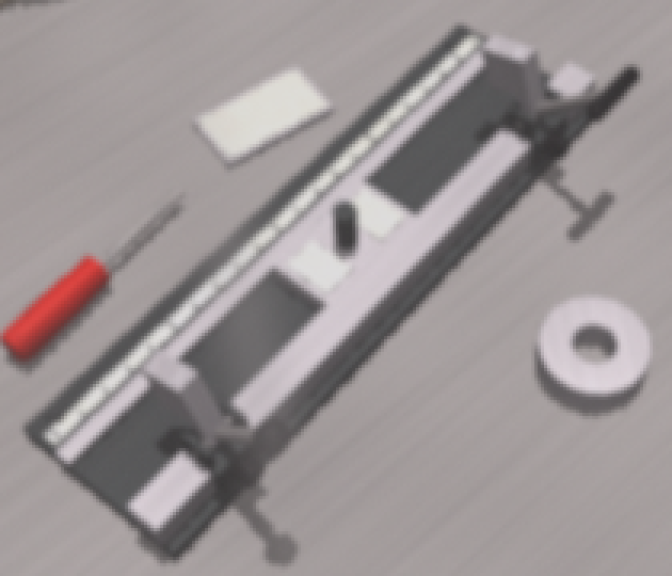

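```bash
cat > geo.py <<'E'
from h import *
d=dict(np.load('pics/top1.png.npz'))
P=lambda u,v,z: plane(d,195+u/3.2,170+v/3.2,z)
f1,f2=P(162,250,36),P(610,175,36); b1,b2=P(157,215,36),P(607,140,36)
v=(f1-f2)[:2]; yaw=np.arctan2(-v[0],v[1]); ex=np.array([np.cos(yaw),np.sin(yaw)]); ey=np.array([-np.sin(yaw),np.cos(yaw)])
v2=(b1-b2)[:2]
if __name__=='__main__':
    print('yaw',np.degrees(yaw),np.degrees(np.arctan2(-v2[0],v2[1])))
    pr=lambda n,p: print(n,np.round(p,1),'x',round(p[:2]@ex,1),'y',round(p[:2]@ey,1))
    for n,p in dict(f1=f1,f2=f2,b1=b1,b2=b2).items(): pr(n,p)
    for c in[(310,230),(452,205),(467,287),(322,312)]: pr('plate',P(*c,28))
    pr('knob',P(385,257,60))
    for z in(97,108): pr('ball',P(635,55,z))
    for c in[(640,168),(667,168),(643,226),(671,226)]: pr('leaf',P(*c,70))
    pr('railf',P(55,365,20)); pr('rail2',P(750,245,20))
    for c in[(607,140),(664,130),(669,162),(610,175)]: pr('clamp',P(*c,36))
    pr('bar',P(45,150,105));pr('bar',P(130,137,105))
    pr('bed',P(760,308,12))
E
python3 geo.py
```

```text
yaw 7.7618492654691895 7.715821108009354
f1 [482.3 181.7  36. ] x 502.4 y 114.9
f2 [519.8 -94.   36. ] x 502.4 y -163.3
b1 [503.7 184.3  36. ] x 524.0 y 114.6
b2 [541.3 -93.   36. ] x 523.8 y -165.2
plate [491.7  91.3  28. ] x 499.5 y 24.0
plate [504.5   3.2  28. ] x 500.3 y -65.0
plate [453.9  -4.5  28. ] x 449.1 y -65.7
plate [441.2  85.2  28. ] x 448.7 y 24.8
knob [474.5  44.3  60. ] x 476.1 y -20.1
ball [ 586.9 -104.2   97. ] x 567.5 y -182.5
ball [ 585.8 -102.8  108. ] x 566.6 y -181.0
leaf [ 522.6 -108.    70. ] x 503.2 y -177.6
leaf [ 522.1 -123.9   70. ] x 500.6 y -193.3
leaf [ 488.4 -108.4   70. ] x 469.3 y -173.4
leaf [ 487.9 -124.9   70. ] x 466.6 y -189.6
railf [412.9 252.4  20. ] x 443.2 y 194.3
rail2 [ 474.3 -180.6   20. ] x 445.5 y -243.0
clamp [541.3 -93.   36. ] x 523.8 y -165.2
clamp [ 546.4 -128.1   36. ] x 524.1 y -200.7
clamp [ 526.7 -130.3   36. ] x 504.3 y -200.2
clamp [519.8 -94.   36. ] x 502.4 y -163.3
bar [542.2 235.4 105. ] x 569.0 y 160.0
bar [548.2 186.5 105. ] x 568.3 y 110.8
bed [ 434.8 -186.7   12. ] x 405.6 y -243.7
```

```bash
cat > go.py <<'E'
import sys
from h import *
from geo import ex,ey
X,Y,Z=map(float,sys.argv[1:4])   # fence frame rel. hinge, z world (mm)
O=513.5*ex-182.3*ey
s=arm.read_state();R=np.array(s['tcp_rot']);p=np.array(s['ee_pos'])
g=np.append(O+X*ex+Y*ey,Z)
Rt=np.array([[0,*(-0*ex[:0]),ey[0],ex[0]],[0,ey[1],ex[1]],[-1,0,0]],float) if 0 else np.column_stack([[0,0,-1],[*ey,0],[*ex,0]])
dv,_=cv2.Rodrigues(R.T@Rt)
q=p[:2]-O
print('t',s['time'],'at',np.round([q@ex,q@ey,p[2]],1),'shift cm',np.round(R.T@(g-p)/10,2),'turn',np.round(np.degrees(dv.ravel()),1),'F',np.round(s['wrist_force'],1))
E
sed -i '/^Rt=/c Rt=np.column_stack([[0,0,-1],[*ey,0],[*ex,0]])' go.py; python3 go.py 90 0 231
```

```text
t 0.1 at [-274.8  649.6  230.8] shift cm [ 1.000e-02 -4.126e+01  6.204e+01] turn [-27.1  -0.    0.1] F [ 0.3 -0.2  0.6]
```

>>> send_rows(
  targets=[0, -41.3, 62, -27, 0, 0, 1, 0, -41.3, 62, -27, 0, 0, 1, 0, -41.3, 62, -27, 0, 0, 1, 0, -41.3, 62, -27, 0, 0, 1, 0, -41.3, 62, -27, 0, 0, 1, 0, -41.3, 62, -27, 0, 0, 1, 0, -41.3, 62, -27, 0, 0, 1, 0, -41.3, 62, -27, 0, 0, 1],
)

```text
time: 0.77
ee_pos: [362.6, 244.9, 231.3]
tcp_rot: [[-0.0, -0.134, 0.991], [-0.0, 0.991, 0.134], [-1.0, -0.0, -0.0]]
wrist_force: [1.5, 1.0, 0.8]
finger_gap: -0.0
```

```bash
python3 go.py 90 0 200
```

```text
t 0.7667 at [-121.2  376.   231.3] shift cm [  3.13 -37.59  21.15] turn [-0. -0.  0.] F [1.5 1.  0.8]
```

>>> send_rows(
  targets=[0, -37.6, 21.1, 0, 0, 0, 1, 0, -37.6, 21.1, 0, 0, 0, 1, 0, -37.6, 21.1, 0, 0, 0, 1, 0, -37.6, 21.1, 0, 0, 0, 1, 0, -37.6, 21.1, 0, 0, 0, 1, 0, -37.6, 21.1, 0, 0, 0, 1, 0, -37.6, 21.1, 0, 0, 0, 1, 0, -37.6, 21.1, 0, 0, 0, 1],
)

```text
time: 1.43
ee_pos: [563.3, -21.4, 231.0]
tcp_rot: [[-0.001, -0.134, 0.991], [0.0, 0.991, 0.134], [-1.0, 0.0, -0.001]]
wrist_force: [0.8, 0.3, -0.6]
finger_gap: -0.1
```

```bash
python3 go.py 90 0 200
```

```text
t 1.4333 at [ 41.8  85.  231. ] shift cm [ 3.1  -8.5   4.84] turn [-0.1 -0.  -0. ] F [ 0.8  0.3 -0.6]
```

>>> send_rows(
  targets=[0, -8.5, 4.8, 0, 0, 0, 1, 0, -8.5, 4.8, 0, 0, 0, 1, 0, -8.5, 4.8, 0, 0, 0, 1, 0, -8.5, 4.8, 0, 0, 0, 1, 0, -8.5, 4.8, 0, 0, 0, 1, 0, -8.5, 4.8, 0, 0, 0, 1],
)

```text
time: 1.93
ee_pos: [621.1, -96.4, 231.2]
tcp_rot: [[-0.001, -0.135, 0.991], [0.0, 0.991, 0.135], [-1.0, 0.001, -0.001]]
wrist_force: [-0.3, 0.5, 0.6]
finger_gap: 0.1
```

```bash
python3 go.py 90 0 88; python3 - <<'E'
from h import *
snap('wrist','w1.png'); snap('scene','scene2.png')
a=cv2.imread('pics/w1.png'); b=cv2.resize(cv2.imread('pics/scene2.png')[180:320,180:340],None,fx=2.857,fy=2.857)
cv2.imwrite('pics/w1b.png',cv2.resize(np.hstack([a,b]),None,fx=.72,fy=.72))
E
```

```text
t 1.9333 at [ 88.9   2.9 231.2] shift cm [14.32 -0.3   0.12] turn [-0. -0. -0.] F [-0.3  0.5  0.6]
```

View pics/w1b.png

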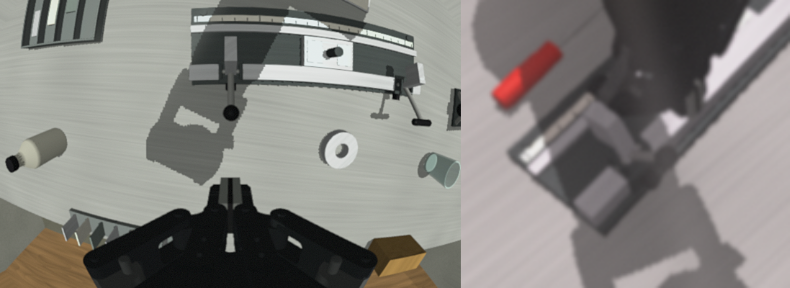

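The wrist view shows the ball at (231,112) in line with the fingers at (230,180). I'll descend behind the ball.

>>> send_rows(
  targets=[4, -0.3, 0.2, 0, 0, 0, 1, 8, -0.3, 0.2, 0, 0, 0, 1, 12, -0.3, 0.2, 0, 0, 0, 1, 14.1, -0.3, 0.2, 0, 0, 0, 1, 14.1, -0.3, 0.2, 0, 0, 0, 1],
)

```text
time: 2.45
ee_pos: [621.3, -98.3, 85.7]
tcp_rot: [[-0.008, -0.135, 0.991], [0.003, 0.991, 0.135], [-1.0, 0.004, -0.008]]
wrist_force: [-0.2, 0.2, -0.2]
finger_gap: 0.1
```

>>> send_rows(
  targets=[0, 0, -1.2, 0, 0, 0, 1, 0, 0, -2.4, 0, 0, 0, 1, 0, 0, -3.6, 0, 0, 0, 1, 0, 0, -4.8, 0, 0, 0, 1, 0, 0, -6, 0, 0, 0, 1, 0, 0, -7, 0, 0, 0, 1, 0, 0, -8, 0, 0, 0, 1],
)

```text
time: 3.03
ee_pos: [545.5, -110.6, 93.3]
tcp_rot: [[0.005, -0.135, 0.991], [-0.002, 0.991, 0.135], [-1.0, -0.002, 0.005]]
wrist_force: [2.4, -0.0, 0.8]
finger_gap: -0.5
```

```bash
python3 go.py -20 0 90
```

```text
t 3.0333 at [12.1 -1.  93.3] shift cm [ 0.32  0.1  -3.21] turn [-0.   0.3  0.1] F [ 2.4 -0.   0.8]
```

>>> send_rows(
  targets=[0, 0, -0.8, 0, 0, 0, 1, 0, 0, -1.4, 0, 0, 0, 1, 0, 0, -2, 0, 0, 0, 1, 0, 0, -2.4, 0, 0, 0, 1, 0, 0, -2.6, 0, 0, 0, 1, 0, 0, -2.8, 0, 0, 0, 1],
)

```text
time: 3.53
ee_pos: [521.8, -114.9, 92.7]
tcp_rot: [[0.015, -0.132, 0.991], [-0.002, 0.991, 0.133], [-1.0, -0.004, 0.014]]
wrist_force: [29.6, 5.8, -4.3]
finger_gap: 0.2
```

```bash
python3 go.py -20 0 90
```

```text
t 3.5333 at [-12.   -2.   92.7] shift cm [ 0.26  0.2  -0.8 ] turn [-0.1  0.8  0.2] F [29.6  5.8 -4.3]
```

>>> send_rows(
  targets=[0, 0, 2, 0, 0, 0, 1, -1, 0, 4, 0, 0, 0, 1, -5, 0, 4, 0, 0, 0, 1, -9, 0, 4, 0, 0, 0, 1, -10, 0, 4, 0, 0, 0, 1, -10, 4, 4, 0, 0, 0, 1, -10, 8, 4, 0, 0, 0, 1, -10, 12, 4, 0, 0, 0, 1],
)

```text
time: 4.2
ee_pos: [539.6, 10.9, 190.5]
tcp_rot: [[-0.001, -0.133, 0.991], [-0.0, 0.991, 0.133], [-1.0, -0.0, -0.001]]
wrist_force: [1.5, -0.1, 0.6]
finger_gap: -0.2
```

>>> send_rows(
  targets=[0, 4, 0, 0, 0, 0, 1, 0, 8, 0, 0, 0, 0, 1, 0, 12, 0, 0, 0, 0, 1, 0, 12, 0, 0, 0, 0, 1],
)

```text
time: 4.53
ee_pos: [522.5, 134.4, 190.5]
tcp_rot: [[-0.001, -0.14, 0.99], [0.001, 0.99, 0.14], [-1.0, 0.001, -0.001]]
wrist_force: [0.6, -0.2, 0.3]
finger_gap: -0.2
```

```bash
python3 go.py -38 200 50; python3 - <<'E'
from h import *
snap('wrist','w2.png'); snap('top','top2.png')
a=cv2.imread('pics/w2.png'); b=cv2.resize(cv2.imread('pics/top2.png')[160:310,195:445],None,fx=3.2,fy=3.2)
cv2.imwrite('pics/w2b.png',cv2.resize(np.vstack([cv2.resize(a,None,fx=1.25,fy=1.25),b]),None,fx=.6,fy=.6))
E
```

```text
t 4.5333 at [ 22.4 244.9 190.5] shift cm [14.05 -4.48 -6.05] turn [ 0.3 -0.  -0.1] F [ 0.6 -0.2  0.3]
```

View pics/w2b.png

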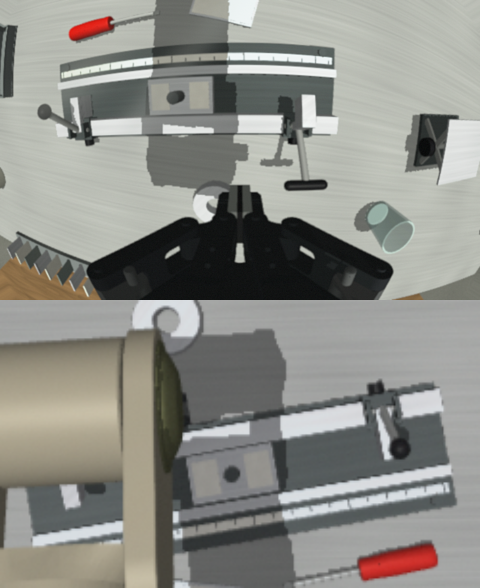

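The stop is down: its ball now lies on the rail side. The holder is still mid-fence and the crossbar stop is up. I'll turn the tool 90° to keep the gripper body narrow along the fence, and go behind the knob.

>>> send_rows(
  targets=[0, -4.5, -6.0, 90, 0, 0, 1, 0, -4.5, -6.0, 90, 0, 0, 1, 0, -4.5, -6.0, 90, 0, 0, 1, 0, -4.5, -6.0, 90, 0, 0, 1, 0, -4.5, -6.0, 90, 0, 0, 1, 0, -4.5, -6.0, 90, 0, 0, 1, 0, -4.5, -6.0, 90, 0, 0, 1, 0, -4.5, -6.0, 90, 0, 0, 1],
)

```text
time: 5.3
ee_pos: [470.9, 74.7, 190.3]
tcp_rot: [[-0.0, 0.767, 0.642], [-0.0, 0.642, -0.767], [-1.0, -0.001, -0.0]]
wrist_force: [0.3, -0.5, 0.6]
finger_gap: 0.0
```

```bash
sed -i 's/^dv,_/if len(sys.argv)>4: Rt=np.column_stack([[0,0,-1],[*ex,0],[*-ey,0]])\ndv,_/' go.py; python3 go.py -38 200 190 1; python3 -c "
from plant import arm;print(arm.read_state()['joint_positions'])"
```

```text
t 5.3 at [-36.8 192.7 190.3] shift cm [ 0.03  0.29 -0.68] turn [32.2  0.   0. ] F [ 0.3 -0.5  0.6]
[-5.09685978e+00  1.40698249e+01  9.73357955e+01 -2.57051538e-02
  6.86190502e+01 -4.50247386e+01]
```

>>> send_rows(
  targets=[0, 0.3, -0.7, 32.2, 0, 0, 1, 0, 0.3, -0.7, 32.2, 0, 0, 1, 0, 0.3, -0.7, 32.2, 0, 0, 1, 0, 0.3, -0.7, 32.2, 0, 0, 1, 0, 0.3, -0.7, 32.2, 0, 0, 1, 0, 0.3, -0.7, 32.2, 0, 0, 1],
)

```text
time: 5.8
ee_pos: [468.7, 82.1, 190.3]
tcp_rot: [[-0.0, 0.99, 0.139], [-0.0, 0.139, -0.99], [-1.0, -0.0, 0.0]]
wrist_force: [-1.0, 0.5, 0.1]
finger_gap: -0.4
```

```bash
python3 go.py -38 200 38 1; python3 - <<'E'
from h import *
snap('wrist','w3.png')
E
```

```text
t 5.8 at [-38.  200.3 190.3] shift cm [1.523e+01 1.000e-02 3.000e-02] turn [0.2 0.  0. ] F [-1.   0.5  0.1]
```

View pics/w3.png

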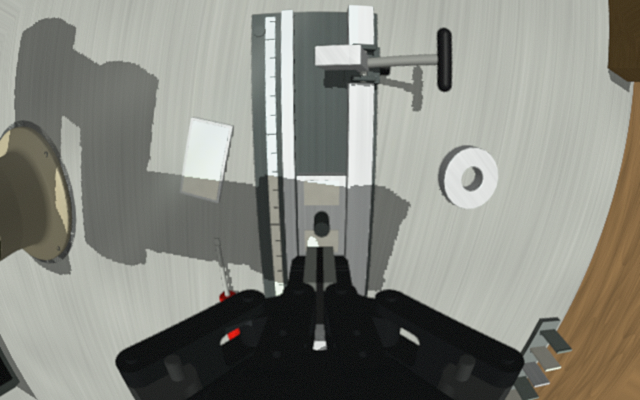

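```bash
python3 - <<'E'
from h import *
from geo import ex,ey
d=dict(np.load('pics/w3.png.npz'));R=d['R'];t=d['t'];c=-R.T@t
O=513.5*ex-182.3*ey
def fr(p): q=p[:2]-O; return np.round([q@ex,q@ey,p[2]],1)
print('cam',fr(c))
def pl(u,v,z):
    a=np.array([u-d['cx'],v-d['cy']]);r=np.hypot(*a);th=r/d['fx'];w=R.T@np.array([*(a/r*np.sin(th)),np.cos(th)]);return c+w*(z-c[2])/w[2]
print('knobtop',fr(pl(321,220,62)),'plate +y edge',fr(pl(320,177,28)),'fingertip',fr(pl(320,255,190)))
E
```

```text
cam [-38.4 278.6 332.8]
knobtop [-36.7 174.4  62. ] plate +y edge [-37.8 207.7  28. ] fingertip [-38.  204.2 190. ]
```

>>> send_rows(
  targets=[4, 0, 0, 0, 0, 0, 1, 8, 0, 0, 0, 0, 0, 1, 11, 0, 0, 0, 0, 0, 1, 13.5, 0, 0, 0, 0, 0, 1, 15.0, 0, 0, 0, 0, 0, 1, 15.2, 0, 0, 0, 0, 0, 1, 15.2, 0, 0.5, 0, 0, 0, 1, 15.2, 0, 1, 0, 0, 0, 1],
)

```text
time: 6.52
ee_pos: [470.8, 72.9, 39.4]
tcp_rot: [[0.002, 0.99, 0.144], [-0.0, 0.144, -0.99], [-1.0, 0.001, 0.0]]
wrist_force: [0.9, 0.0, 0.9]
finger_gap: 0.1
```

>>> send_rows(
  targets=[0, 0, 0.7, 0, 0, 0, 1, 0, 0, 1.4, 0, 0, 0, 1, 0, 0, 2.1, 0, 0, 0, 1, 0, 0, 2.8, 0, 0, 0, 1, 0, 0, 3.5, 0, 0, 0, 1, 0, 0, 4.2, 0, 0, 0, 1, 0, 0, 4.9, 0, 0, 0, 1, 0, 0, 5.6, 0, 0, 0, 1],
)

```text
time: 7.18
ee_pos: [478.1, 17.4, 38.4]
tcp_rot: [[-0.0, 0.99, 0.143], [0.0, 0.143, -0.99], [-1.0, -0.0, -0.0]]
wrist_force: [-0.6, 3.1, 3.8]
finger_gap: 0.2
```

>>> send_rows(
  targets=[0, 0, 0.7, 0, 0, 0, 1, 0, 0, 1.4, 0, 0, 0, 1, 0, 0, 2.1, 0, 0, 0, 1, 0, 0, 2.8, 0, 0, 0, 1, 0, 0, 3.4, 0, 0, 0, 1, 0, 0, 3.9, 0, 0, 0, 1, 0, 0, 4.3, 0, 0, 0, 1, 0, 0, 4.7, 0, 0, 0, 1],
)

```text
time: 7.85
ee_pos: [484.8, -28.8, 38.3]
tcp_rot: [[-0.0, 0.99, 0.143], [0.0, 0.143, -0.99], [-1.0, -0.0, -0.0]]
wrist_force: [0.1, 4.1, 2.0]
finger_gap: 0.2
```

```bash
python3 go.py -38 72 38 1
```

```text
t 7.85 at [-37.   88.3  38.3] shift cm [ 0.03 -0.11  1.63] turn [ 0.4 -0.   0. ] F [0.1 4.1 2. ]
```

>>> send_rows(
  targets=[0, 0, 0.2, 0, 0, 0, 1, 0, -0.1, 0.4, 0, 0, 0, 1, 0, -0.1, 0.6, 0, 0, 0, 1, 0, -0.1, 0.8, 0, 0, 0, 1, 0, -0.1, 1.0, 0, 0, 0, 1, 0, -0.1, 1.2, 0, 0, 0, 1],
)

```text
time: 8.35
ee_pos: [485.5, -40.6, 38.4]
tcp_rot: [[-0.0, 0.99, 0.143], [0.0, 0.143, -0.99], [-1.0, -0.0, -0.0]]
wrist_force: [-0.2, 2.4, 2.2]
finger_gap: 0.4
```

>>> send_rows(
  targets=[0, 0, 0.1, 0, 0, 0, 1, 0, 0, 0.2, 0, 0, 0, 1],
)

```text
time: 8.52
ee_pos: [485.7, -42.0, 38.4]
tcp_rot: [[-0.0, 0.99, 0.142], [0.001, 0.142, -0.99], [-1.0, -0.0, -0.001]]
wrist_force: [0.1, 10.6, 5.6]
finger_gap: 0.0
```

>>> send_rows(
  targets=[0, 0, 0.1, 0, 0, 0, 1, 0, 0, 0.2, 0, 0, 0, 1],
)

```text
time: 8.68
ee_pos: [485.7, -42.4, 38.6]
tcp_rot: [[-0.001, 0.99, 0.142], [0.004, 0.142, -0.99], [-1.0, -0.0, -0.004]]
wrist_force: [-0.6, 22.0, 12.0]
finger_gap: -0.1
```

```bash
python3 go.py -38 72 38 1
```

```text
t 8.6833 at [-38.   74.7  38.6] shift cm [ 0.06 -0.01  0.27] turn [ 0.4 -0.2  0. ] F [-0.6 22.  12. ]
```

Contact with the stop: the force rose to 22 N while motion ceased. I'll ease off, retreat and look.

>>> send_rows(
  targets=[0, 0, -0.3, 0, 0, 0, 1, 0, 0, -0.3, 0, 0, 0, 1, 0, 0, -1, 0, 0, 0, 1, 0, 0, -2, 0, 0, 0, 1, -3, 0, -2, 0, 0, 0, 1, -7, 0, -2, 0, 0, 0, 1, -11, 0, -2, 0, 0, 0, 1, -14, 0, -2, 0, 0, 0, 1],
)

```text
time: 9.35
ee_pos: [483.4, -24.1, 181.4]
tcp_rot: [[0.002, 0.99, 0.143], [-0.001, 0.143, -0.99], [-1.0, 0.002, 0.001]]
wrist_force: [0.5, -1.7, 0.8]
finger_gap: -0.1
```

```bash
python3 go.py -95 0 180; python3 - <<'E'
from h import *
d=snap('top','top3.png'); cv2.imwrite('pics/t3.png',cv2.resize(d['img'][170:310,195:445,::-1],None,fx=3.2,fy=3.2,interpolation=3))
E
```

```text
t 9.35 at [-37.8  93.1 181.4] shift cm [ 0.14 -5.8   9.27] turn [-89.5   0.2  -0. ] F [ 0.5 -1.7  0.8]
```

View pics/t3.png

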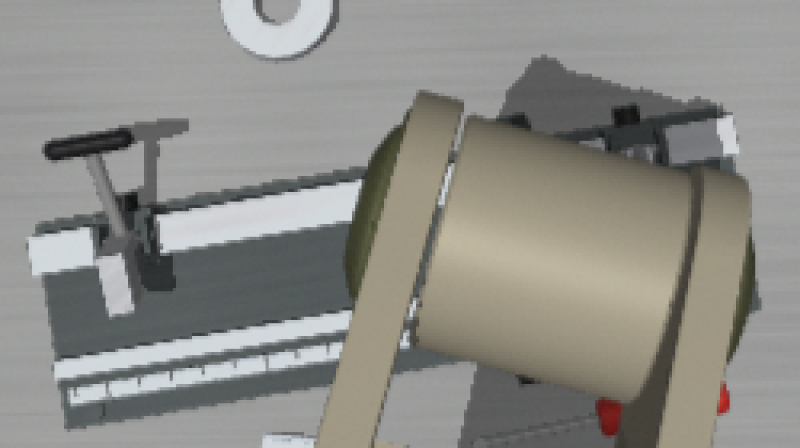

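The arm hides the stop and holder in this view; the crossbar stop is unchanged. I'll move to the rail side of the ball with the tool turned back, then look with the wrist camera.

>>> send_rows(
  targets=[0, -5.8, 9.3, -89.5, 0, 0, 1, 0, -5.8, 9.3, -89.5, 0, 0, 1, 0, -5.8, 9.3, -89.5, 0, 0, 1, 0, -5.8, 9.3, -89.5, 0, 0, 1, 0, -5.8, 9.3, -89.5, 0, 0, 1, 0, -5.8, 9.3, -89.5, 0, 0, 1, 0, -5.8, 9.3, -89.5, 0, 0, 1, 0, -5.8, 9.3, -89.5, 0, 0, 1],
)

```text
time: 10.07
ee_pos: [439.0, -124.5, 178.0]
tcp_rot: [[-0.0, 0.458, 0.889], [-0.0, 0.889, -0.458], [-1.0, -0.0, -0.0]]
wrist_force: [0.5, -0.1, 0.2]
finger_gap: 0.2
```

>>> send_rows(
  targets=[0, 0, 0, -32.2, 0, 0, 1, 0, 0, 0, -32.2, 0, 0, 1, 0, 0, 0, -32.2, 0, 0, 1, 0, 0, 0, -32.2, 0, 0, 1, 0, 0, 0, -32.2, 0, 0, 1, 0, 0, 0, -32.2, 0, 0, 1],
)

```text
time: 10.57
ee_pos: [439.0, -124.5, 178.0]
tcp_rot: [[-0.0, -0.082, 0.997], [0.0, 0.997, 0.082], [-1.0, 0.0, -0.0]]
wrist_force: [0.3, -0.6, 0.5]
finger_gap: -0.2
```

```bash
python3 go.py -95 0 88; python3 - <<'E'
from h import *
a=snap('scene','s4.png')['img'][120:300,195:405,::-1]; d=snap('top','top4.png')
cv2.imwrite('pics/t4.png',np.vstack([cv2.resize(d['img'][170:310,245:445,::-1],(560,392)),cv2.resize(a,None,fx=1.1,fy=1.1)[:,:0].reshape(0,560,3) if 0 else cv2.resize(a[:,:],(560,200))]))
E
```

```text
t 10.5667 at [-95.3  -0.3 178. ] shift cm [9.   0.03 0.03] turn [-3.1 -0.  -0. ] F [ 0.3 -0.6  0.5]
```

View pics/t4.png

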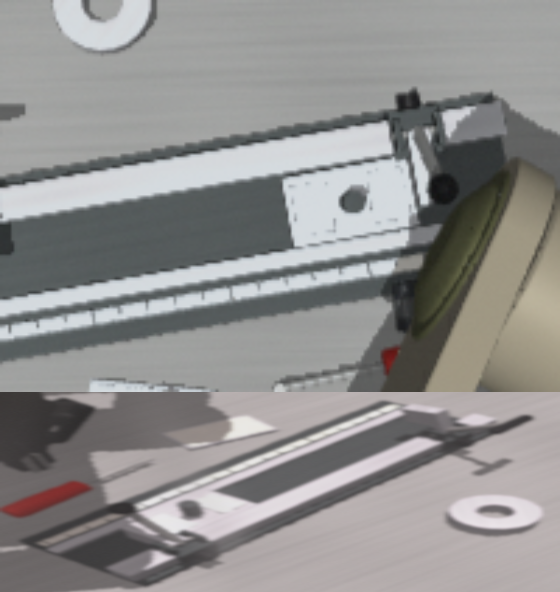

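The holder is flush against the lowered leaf: the knob is at (353,199), and the plate's end meets the leaf near (412,190). Now I'll flip the stop up.

>>> send_rows(
  targets=[4, 0, 0, -3, 0, 0, 1, 7, 0, 0, -3, 0, 0, 1, 9, 0, 0, -3, 0, 0, 1, 9.2, 0, 0, -3, 0, 0, 1, 9.2, 0, 0, -3, 0, 0, 1],
)

```text
time: 11.08
ee_pos: [438.9, -124.7, 86.1]
tcp_rot: [[-0.002, -0.13, 0.991], [0.001, 0.991, 0.13], [-1.0, 0.001, -0.001]]
wrist_force: [0.6, 0.4, 0.5]
finger_gap: -0.0
```

>>> send_rows(
  targets=[0, 0, 1.4, 0, 0, 0, 1, 0, 0, 2.6, 0, 0, 0, 1, 0, 0, 3.4, 0, 0, 0, 1, 0, 0, 4.2, 0, 0, 0, 1, 0, 0, 5.2, 0, 0, 0, 1, 0, 0, 6.2, 0, 0, 0, 1, 0, 0, 7.2, 0, 0, 0, 1, 0, 0, 8.2, 0, 0, 0, 1],
)

```text
time: 11.75
ee_pos: [521.0, -114.1, 87.5]
tcp_rot: [[0.0, -0.131, 0.991], [-0.0, 0.991, 0.131], [-1.0, -0.0, 0.0]]
wrist_force: [-1.7, 0.4, 1.8]
finger_gap: -0.1
```

>>> send_rows(
  targets=[0, 0, 1, 0, 0, 0, 1, 0, 0, 2, 0, 0, 0, 1, 0, 0, 3, 0, 0, 0, 1, 0, 0, 4, 0, 0, 0, 1, 0, 0, 4.5, 0, 0, 0, 1, 0, 0, 4.8, 0, 0, 0, 1, 0, 0, 5, 0, 0, 0, 1],
)

```text
time: 12.33
ee_pos: [570.1, -107.6, 86.7]
tcp_rot: [[-0.0, -0.132, 0.991], [-0.0, 0.991, 0.132], [-1.0, -0.0, -0.0]]
wrist_force: [-2.8, -1.1, 1.0]
finger_gap: 0.1
```

```bash
python3 go.py 40 0 88
```

```text
t 12.3333 at [36.8 -1.3 86.7] shift cm [-0.13  0.13  0.32] turn [-0.2 -0.   0. ] F [-2.8 -1.1  1. ]
```

>>> send_rows(
  targets=[0, 0, 0.2, 0, 0, 0, 1, 0, 0, 0.4, 0, 0, 0, 1, 0, 0, 0.5, 0, 0, 0, 1],
)

```text
time: 12.58
ee_pos: [571.8, -107.3, 86.2]
tcp_rot: [[-0.009, -0.132, 0.991], [-0.0, 0.991, 0.132], [-1.0, 0.001, -0.009]]
wrist_force: [-22.4, -5.3, 9.3]
finger_gap: 0.2
```

>>> send_rows(
  targets=[0, 0, -0.5, 0, 0, 0, 1, 0, 0, -1, 0, 0, 0, 1, -4, 0, -1, 0, 0, 0, 1, -8, 0, -1, 0, 0, 0, 1, -12, 0, -3, 0, 0, 0, 1, -14, 0, -7, 0, 0, 0, 1, -14, 0, -11, 0, 0, 0, 1, -14, 0, -15, 0, 0, 0, 1],
)

```text
time: 13.25
ee_pos: [426.8, -126.5, 227.7]
tcp_rot: [[0.004, -0.133, 0.991], [-0.002, 0.991, 0.133], [-1.0, -0.003, 0.004]]
wrist_force: [-0.2, 0.2, 0.1]
finger_gap: 0.4
```

>>> send_rows(
  targets=[0, -3, -3, 0, 0, 0, 1, 0, -6, -6, 0, 0, 0, 1, 0, -9, -9, 0, 0, 0, 1, 0, -12, -10, 0, 0, 0, 1, 0, -15, -10, 0, 0, 0, 1, 0, -18, -10, 0, 0, 0, 1, 0, -20, -10, 0, 0, 0, 1, 0, -20, -10, 0, 0, 0, 1],
)

```text
time: 13.92
ee_pos: [354.9, -341.0, 226.2]
tcp_rot: [[0.001, -0.129, 0.992], [-0.001, 0.992, 0.129], [-1.0, -0.002, 0.001]]
wrist_force: [-0.1, 0.2, -0.1]
finger_gap: 0.1
```

```bash
python3 - <<'E'
from h import *
d=snap('top','top5.png'); cv2.imwrite('pics/t5.png',cv2.resize(d['img'][170:310,195:445,::-1],None,fx=3.2,fy=3.2,interpolation=3))
E
```

```text
(no output)
```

View pics/t5.png

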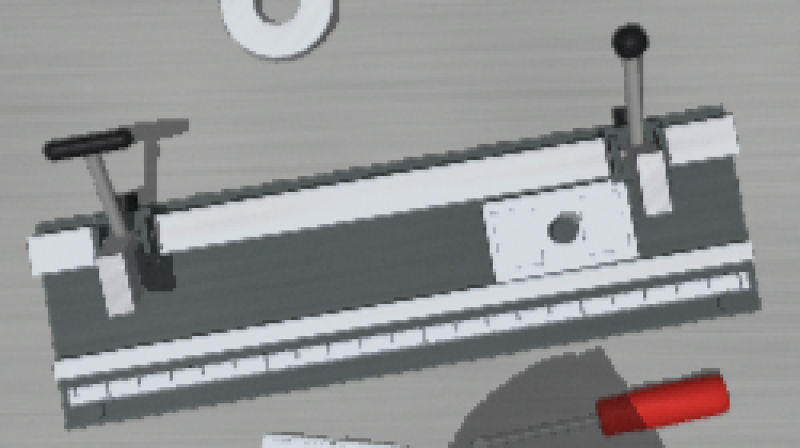

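The ball stop is up, further than at the start, with its ball at (630,40). The holder is at the gauged place (corners (484,205), (626,183), (637,257), (496,283)) and the crossbar stop is unchanged. One numeric check, then I'll hand in.

```bash
python3 - <<'E'
from geo import *
c=np.mean([P(*q,28) for q in[(484,205),(626,183),(637,257),(496,283)]],0)[:2]
b=P(630,40,97)[:2]
y=c@ey+182.3; print('holder rel',c@ex-513.5,y,'ball',b@ex-513.5)
if 46<y<63: arm.hand_in(); print('handed in')
E
```

```text
holder rel -40.58464550765132 54.02168618497586 ball 63.001593060751816
the job is handed in; nothing more can be done
handed in
```

The job is done and handed in at about 14 s of the 51 s allowed; no verdict came back.

1. **Stop down:** I pushed the ball handle towards the robot with the closed fingers until the push force rose to about 30 N at the end of its travel.
2. **Holder gauged:** I pushed the holder's knob along the fence until its end met the lowered leaf. The last reading was about 25 N (22 N horizontal, 12 N vertical), with the holder no longer moving. A picture showed its end flush against the leaf.
3. **Stop up:** I pushed the ball handle back until it hit the upper end of travel at about 23 N, then moved the arm clear.

**Last checks, from the final top picture:**

| Check | Measured | Required |
|---|---|---|
| Holder to clamp along the fence | 54 mm | 44 to 65 mm |
| Holder across the fence (x) | -40.6 mm | -50 to -26 mm |
| Ball position past the hinge | about 63 mm, nominally 61 mm at fully up | stop above 1.1 rad |
| Crossbar stop | looks unchanged from the start | above 1.1 rad |

The holder lay between fence and rail, with no sign of lifting, and the arm was clear of everything.

- **Small disagreement:** contact with the stop came about 3 mm earlier in tool position than I calculated. That fits my rough figures for finger thickness and the camera calibration.
- **Blocked view:** the arm hid the stop and holder in one picture, so I took another from a clear position.

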